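# Tilt the trunnion jig to 45 degrees and pin it

## Robot

A 6-joint arm with a two-finger parallel gripper is mounted at the origin on the work surface; the furniture and walls round the work are solid. World frame = base frame: x ahead of the robot, y to its left, z up, the work surface at z = 0. Lengths are in m, angles in rad, forces in N, time in s.
With the tool pointing down it reaches from about 0.35 to 0.875 m from the base axis. Payload 15.5 kg.
Tool frame: the origin (TCP) lies midway between the tips of the shut fingers; the grasp point (between the pads) lies 19 mm behind it; z points along the fingers, y is the line along which they close (so a half turn about z gives the same grasp; the last joint's range is limited). The gripper opens to 85 mm and grips with 20 to 120 N. Pads are 22 mm wide; open, the fingers measure 114 mm over their backs; the gripper's body (76 mm by 85 mm) begins 54 mm behind the grasp point. The pads swing forward as they close: fully open they stand 13 mm farther back than shut.
Start: joints at [-1.411, 0.494, 1.345, -0, 1.302, -0.096], TCP at [0.158, -0.605, 0.231] pointing down, gripper open.
Joint ranges: [-2.91, 2.91], [-0.82, 2.16], [0.22, 2.67], [-1.22, 4.37], [0.12, 2.79], [-3.08, 3.08]. Speed limits (rad/s): [1.89, 1.89, 2.57, 3.01, 3.01, 3.01].

## Interface

Orientations are given as [roll, pitch, yaw] about the fixed x, y, z axes, in that order (R = Rz(yaw) Ry(pitch) Rx(roll)).
In Python, from plant import manip, eyes, job, finder gives the robot as it stands.
- The arm moves only by the tool send_rows, never from a script. Its argument "targets" is a list that holds one entry, the list of rows, each a list of 5 numbers: the shift along the tool's x, y, z in m, then the turn about the tool's z in rad, then the opening, from 0 (shut) to 1 (fully open). In form: [[[dx, dy, dz, turn, gripper], ...]]. A call has 1 to 20 rows; each row is the pose to reach, as a shift and turn from the pose commanded when the call began, along the tool's axes at that moment; what a row does not reach only later rows make up. A row lasts 1/12 s, in which the tool goes at most 41.7 mm and 7.16 degrees, less where a joint would pass 70% of its speed; a pose out of reach is approached as far as the arm can. A call with a gripper value outside its range is refused whole. The fingers move at their own pace and stop on an object; "force" is the grip in N (left out, the last holds). Time passes only in rows, so rows that repeat a pose let the fingers close. It gives the time, the measured TCP pose, the force, the opening and the grip force at its end, in the units of the state.
- manip.read_state(): the state, without advancing time (a new reading comes with each control period).
- eyes.camera(name): name is "side" or "top" or "wrist"; returns a dict with "image" (480x640x3 uint8, blue, green, red), "z_map" (480x640 float32, m along the optical axis (not along the pixel's ray), 0 where there is no reading), "camera_matrix" (3x3 intrinsics, pixels), "rvec" (rotation vector, rad) and "tvec" (3), from world to camera coordinates, as OpenCV has them. Camera axes: x right, y down, z forward; pixel columns grow to the right and rows downward; lengths in m; the calibration is good to about 2 mm. A picture is of the moment at which its call begins.
- job.job_done(): hands the job in; it is judged then, once.
Trained networks look in the newest picture that a camera, given by its name, has taken for a name from the list of things; names that differ only in an ending like _2 or _b are one class to them, and where a whole thing is asked for, a point or a joint stands for the part that bears it (a point fixed in the world has none). Each returns a list of dicts, best first, with "confidence" (0 to 1); they miss things now and then, are a little off and sometimes report something else, mostly with a low value. They report only what shows in the picture. A call takes as long as a camera call. They do not tell look-alikes from the thing itself.
- finder.look_for(name, camera): "point" ([column, row] in pixels, amid what is visible of it).
The state is a dict: "t": time; "joint_pos": joint angles; "joint_vel": joint speeds; "joint_torque": joint torques, N m; "tcp_pos": TCP position; "tcp_rot": TCP orientation; "ft_force": force on the tool from outside, world axes, zero at the start; "wrist_torque": the same for the moment, N m; "opening": opening from 0.0 (shut) to 1.0 (fully open); "gripper_force": force on a finger pad.
Only numpy, scipy, OpenCV 4.12 (cv2) and the standard library are available. Lean on these libraries where they do the work, as an engineer would, in place of code of your own. Each camera call takes 0.05 s, during which the arm holds its last target. There are 200 camera calls.

## Task

The tilting drill jig stands about level and unpinned. Push its black lever handle away from the robot until the table meets its stop at 45 degrees, then take the red-knobbed lock pin from the wooden rest and lower it down the flared brass guide bush until its flange sits on the bush, so that it locks the index wheel. Let go of everything when the pin is home.

Things in the scene. Friction and masses are not known exactly. Their poses are not given: they have to be found in the camera images.
- tilt (a joint): tilt of the jig's dark steel table, which carries a wood block, with its notched steel index wheel and lever, all turning about a horizontal axis 110 mm above the work surface. 0 = level; grows (rad) as the lever is pushed away from the robot; 0.785 (45 degrees) = hard stop, where a wheel notch lies under the bush. Starts near 0; friction holds it where left; 2 to 3 N at the handle moves it
- lever_grip (a point): middle of the lever's black handle: a round bar 20 mm thick, 56 mm long, parallel to the axis, at the jig's left (+y) end, 130 mm from the axis, 0.22 to 0.24 m up, nothing in front of or behind it. The lever leans 22.5 degrees towards the robot at joint 0, 22.5 degrees away at 0.785: about 100 mm of travel along the bush's x, height changing under 25 mm. Turns with the lever
- bush (a point): centre of the mouth (top, 0.208 m up) of the flared brass guide bush at the jig's right (-y) end, above the wheel. z up, y along the tilt axis to the lever, x level, away from the robot (push direction). Mouth 33 mm wide, narrowing over 12 mm to a 17 mm bore; 32 mm tall. Under it a 16 mm wheel notch if tilt is 0.785 (or 0), else a tooth. Nothing higher within 150 mm
- lock_pin: red-knobbed steel pin, 0.12 kg, upright in either hole of a wooden rest 64 mm tall; the like pin with a yellow knob, 80 mm away, is not wanted. Origin at its tip, z up: shank 14 mm thick to 58 mm (first 10 mm tapered), flange 44 mm wide to 63 mm, knob 26 mm wide to 103 mm (grip here). Tip starts 6 mm above the surface; home in the bush it is 58 mm below point bush
Mind the look-alikes: they are no part of the job. What is shaped like the lock_pin but orange is not meant.

How it is judged:
By the outcome, as a careful person would: the job done as asked, in the order asked, and still so for the second after the job is handed in, with the robot touching nothing.
It also fails if it takes over 51 s, if anything falls off the work surface, if the arm or the gripper's body presses on something with over 40 N, if the wrist force passes 120 N, or if a joint passes its speed limit or range.

## Working session

There is one attempt and no reset: what is moved stays moved. The work goes in short steps, Python scripts to look and compute and a tool call to move; the robot and the scene stay as the last step left them, time stands still between calls to the robot, and variables do not carry over. Pictures are saved under pics/ and viewed, at most 10 in all, crops included, and the job is handed in when it is done.

Besides the shell and the picture viewer there is one more tool, called after "Emit:" as a command line: name --argument value ..., lists and objects as JSON in quotes. send_rows: Moves the arm, as the interface text tells. Its arguments: {"type":"object","properties":{"targets":{"type":"array","items":{"type":"array","items":{"type":"array","items":{"type":"number"}}}},"force":{"type":"number"}},"required":["targets"]}

```bash
mkdir -p pics; cat > h.py <<'E'
import numpy as np, cv2
from plant import manip, eyes, job, finder
def cam(n):
    c=eyes.camera(n); c['R']=cv2.Rodrigues(np.array(c['rvec'],float))[0]; c['t']=np.array(c['tvec'],float).ravel(); c['K']=np.array(c['camera_matrix'],float); return c
def px2w(c,u,v,z=None):
    if z is None: z=float(c['z_map'][int(round(v)),int(round(u))])
    p=np.linalg.inv(c['K'])@[u,v,1]*z
    return c['R'].T@(p-c['t'])
def w2px(c,p):
    q=c['K']@(c['R']@np.array(p,float)+c['t']); return q[:2]/q[2]
def cloud(c):
    v,u=np.mgrid[:480,:640]; z=c['z_map']
    p=np.stack([u,v,np.ones_like(u)],-1)@np.linalg.inv(c['K']).T*z[...,None]
    return (p-c['t'])@c['R']
E
python3 - <<'E'
from h import *
np.set_printoptions(precision=4,suppress=True)
for n in ['side','top']:
    c=cam(n); cv2.imwrite(f'pics/{n}0.png',c['image'])
    print(n,'campos',-c['R'].T@c['t'])
    for k in ['lock_pin','bush','lever_grip','tilt']:
        for d in finder.look_for(k,n)[:4]:
            u,v=d['point']; print(k,round(d['confidence'],2),np.round([u,v]),px2w(c,u,v))
s=manip.read_state(); print({k:np.round(v,3) for k,v in s.items()})
E
```

```text
side campos [ 0.5603 -1.0092  1.0326]
lock_pin 0.71 [281. 348.] [ 0.4491 -0.2498  0.0861]
bush 0.72 [326. 257.] [ 0.5344 -0.0429  0.1314]
lever_grip 0.61 [326. 245.] [ 0.5351 -0.041   0.1643]
tilt 0.82 [325. 241.] [ 0.5318 -0.0372  0.1707]
top campos [ 0.2941 -0.039   1.3743]
lock_pin 0.69 [396. 237.] [ 0.5708 -0.225   0.107 ]
lock_pin 0.64 [395. 287.] [ 0.4474 -0.2284  0.1113]
bush 0.57 [264. 248.] [0.5122 0.0884 0.1385]
bush 0.42 [264. 243.] [0.5239 0.0908 0.1332]
lever_grip 0.88 [263. 243.] [0.5246 0.0923 0.1356]
tilt 0.8 [264. 246.] [0.5183 0.0895 0.1328]
{'t': np.float64(0.5), 'joint_pos': array([-1.41 ,  0.494,  1.346,  0.   ,  1.303, -0.095]), 'joint_vel': array([ 0.001, -0.001,  0.   , -0.001,  0.002, -0.   ]), 'joint_torque': array([ -0.001, -88.143, -38.403,  -0.   ,   0.002,   0.   ]), 'tcp_pos': array([ 0.158, -0.605,  0.231]), 'tcp_rot': array([-3.141, -0.   ,  0.256]), 'ft_force': array([ 0.303, -0.984, -0.21 ]), 'wrist_torque': array([-0.032, -0.03 ,  0.003]), 'gripper_force': np.float64(0.0), 'opening': np.float64(1.0)}
```

View images.

View pics/side0.png

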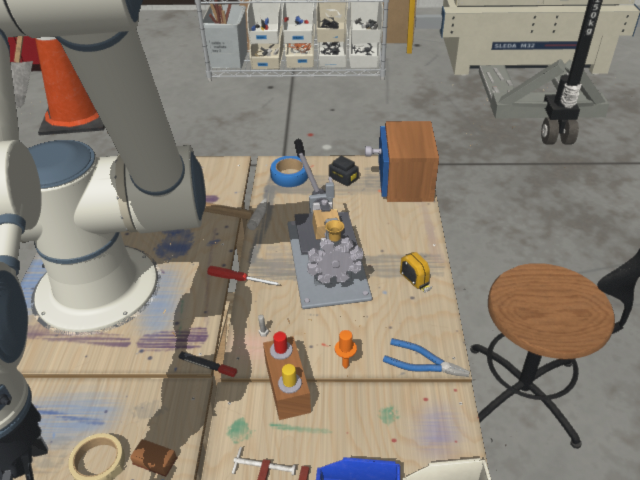

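View pics/top0.png

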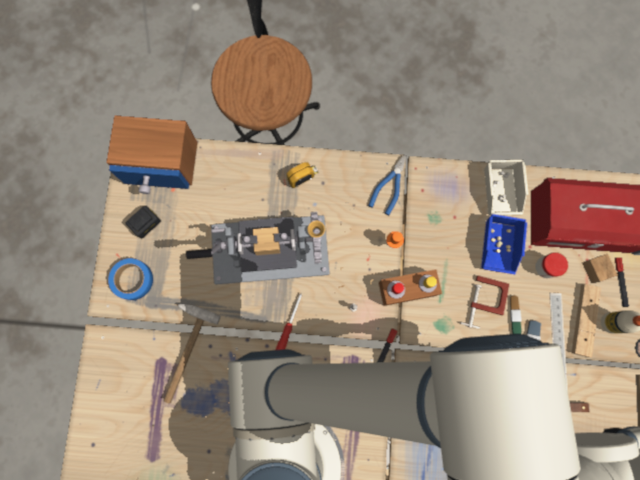

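Side view: red knob (280,340), yellow (289,372), brass bush (335,228), black handle (298,147), orange decoy (346,345). Top view: red (397,288), bush (317,229), handle (200,254). Now I'll measure these from both views.

```bash
python3 - <<'E'
from h import *
np.set_printoptions(precision=4,suppress=True)
C={n:cam(n) for n in ['side','top']}
boxes={'red':{'side':(265,325,297,360),'top':(385,278,410,300)},'bush':{'side':(322,215,350,245),'top':(304,217,330,243)},'handle':{'side':(290,135,306,160),'top':(183,245,214,262)}}
cent={}
for k,b in boxes.items():
    for n,(u0,v0,u1,v1) in b.items():
        c=C[n]; P=cloud(c); hsv=cv2.cvtColor(c['image'],cv2.COLOR_BGR2HSV); H,S,V=[hsv[...,i].astype(int) for i in range(3)]
        box=np.zeros((480,640),bool); box[v0:v1,u0:u1]=1
        if k=='red': m=((H<6)|(H>174))&(S>150)&(P[...,2]>.08)
        if k=='bush': m=(P[...,2]>.19)&(P[...,2]<.215)&(H>12)&(H<32)&(S>80)
        if k=='handle': m=(P[...,2]>.18)&(P[...,2]<.27)&(V<70)
        m&=box&(c['z_map']>0); q=P[m]; 
        v,u=np.nonzero(m); print(k,n,len(q),'px',u.min(),u.max(),v.min(),v.max(),'mid',(q.min(0)+q.max(0))/2,'rng',np.ptp(q,axis=0),'max z',np.percentile(q[:,2],97))
        if k=='red': t=q[q[:,2]>q[:,2].max()-.004]; print('  topface',len(t),(t.min(0)+t.max(0))/2,t.mean(0))
        if k=='handle':
            w,E=np.linalg.eigh(np.cov(q.T)); print('  dir',E[:,2],'mean',q.mean(0))
        if k=='bush':
            t=q[q[:,2]>q[:,2].max()-.004]; (e,f),r=cv2.minEnclosingCircle(t[:,:2].astype(np.float32)); print('  rim circle',e,f,r, t[:,2].mean())
# base plate
c=C['top'];P=cloud(c); m=np.zeros((480,640),bool); m[200:295,200:340]=1; m&=(P[...,2]>.006)&(P[...,2]<.05)
q=P[m]; print('plate',cv2.minAreaRect(q[:,:2].astype(np.float32)))
for n,c in C.items():
    big=cv2.resize(c['image'][125:375,230:410] if n=='side' else c['image'][205:305,175:345],None,fx=2.2 if n=='side' else 4.5,fy=2.2 if n=='side' else 4.5,interpolation=cv2.INTER_CUBIC); cv2.imwrite(f'pics/{n}1.png',big)
E
```

```text
red side 208 px 274 286 332 350 mid [ 0.4481 -0.2415  0.0965] rng [0.0232 0.0277 0.0325] max z 0.11121744165957245
  topface 44 [ 0.4478 -0.2409  0.1107] [ 0.447  -0.2406  0.1101]
red top 91 px 392 403 283 293 mid [ 0.4473 -0.2359  0.1015] rng [0.0221 0.025  0.0277] max z 0.11291489550214262
  topface 15 [ 0.4483 -0.2364  0.1134] [ 0.4479 -0.2364  0.1125]
bush side 223 px 325 343 220 236 mid [ 0.5514 -0.0312  0.2014] rng [0.0369 0.0433 0.0226] max z 0.20970592820430237
  rim circle 0.5511123538017273 -0.03406473621726036 0.01885603368282318 0.20974848563854884
bush top 188 px 307 324 220 236 mid [ 0.554  -0.0292  0.2029] rng [0.0383 0.0386 0.0216] max z 0.21105164094910286
  rim circle 0.5533868074417114 -0.029129069298505783 0.019021105021238327 0.211113479011081
handle side 114 px 294 304 139 155 mid [0.4697 0.2139 0.2393] rng [0.0252 0.05   0.0159] max z 0.24603080759844162
  dir [-0.2226  0.9741  0.0396] mean [0.47   0.2115 0.2407]
handle top 193 px 186 211 249 258 mid [0.4714 0.2188 0.2404] rng [0.0247 0.0526 0.0177] max z 0.24660699857454066
  dir [-0.1891  0.9817  0.0209] mean [0.47   0.2184 0.2415]
plate ((0.5373104214668274, 0.09193527698516846), (0.2499707192182541, 0.35783088207244873), 6.278970241546631)
```

View pics/top1.png

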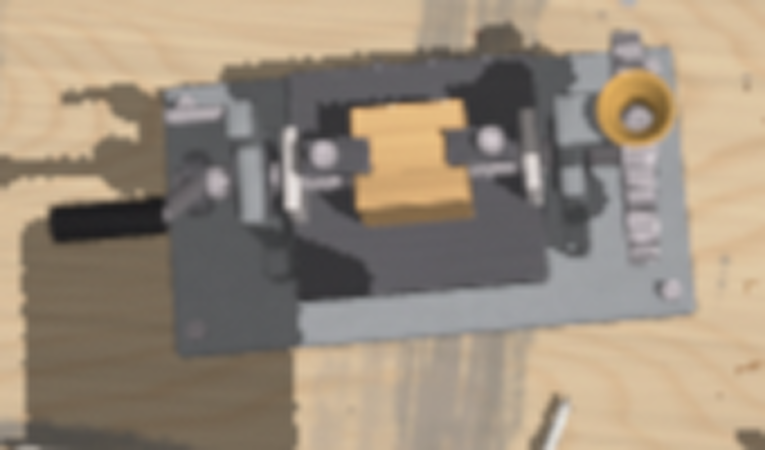

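The crop shows the handle at the left and the bush at the top right of the plate, with both edges parallel. Next I go over the pin and then over the bush for wrist-camera views.

Emit:
send_rows --targets '[[[0.1,-0.075,-0.06,0.05,0],[0.2,-0.15,-0.12,0.1,0],[0.36,-0.26,-0.12,0.1,0],[0.36,-0.26,-0.12,0.1,0],[0.36,-0.26,-0.12,0.1,0],[0.36,-0.26,-0.12,0.1,0],[0.36,-0.26,-0.12,0.1,0],[0.36,-0.26,-0.12,0.1,0],[0.36,-0.26,-0.12,0.1,0],[0.36,-0.26,-0.12,0.1,0],[0.36,-0.26,-0.12,0.1,0],[0.36,-0.26,-0.12,0.1,0],[0.36,-0.26,-0.12,0.1,0],[0.36,-0.26,-0.12,0.1,0],[0.36,-0.26,-0.12,0.1,0]]]'

```text
t: 1.85
tcp_pos: [0.4399, -0.2627, 0.351]
tcp_rot: [-3.141, 0.001, 0.155]
ft_force: [-0.3, 0.2, -0.1]
opening: 0.003
gripper_force: 0.0
```

```bash
cat > seg.py <<'E'
from h import *
np.set_printoptions(precision=4,suppress=True)
def meas(c,kinds,near):
    P=cloud(c); hsv=cv2.cvtColor(c['image'],cv2.COLOR_BGR2HSV); H,S,V=[hsv[...,i].astype(int) for i in range(3)]
    for k in kinds:
        d=np.hypot(P[...,0]-near[k][0],P[...,1]-near[k][1])<.045
        if k=='red': m=((H<6)|(H>174))&(S>130)&(P[...,2]>.08)&d
        else: m=(P[...,2]>.185)&(P[...,2]<.225)&(H>12)&(H<32)&(S>80)&d
        q=P[m]
        if len(q)<20: print(k,'few',len(q)); continue
        t=q[q[:,2]>np.percentile(q[:,2],95)-.004]; (e,f),r=cv2.minEnclosingCircle(t[:,:2].astype(np.float32)); v,u=np.nonzero(m)
        print(k,len(q),'circle',np.round([e,f,r,t[:,2].mean()],4),'mean',t.mean(0),'px',u.min(),u.max(),v.min(),v.max())
NEAR={'red':(.448,-.2385),'bush':(.553,-.031)}
E
python3 - <<'E'
from seg import *
s=manip.read_state(); print(s['t'],s['tcp_pos'],s['tcp_rot'],s['opening'],s['ft_force'])
c=cam('wrist'); cv2.imwrite('pics/w1.png',c['image']); print(-c['R'].T@c['t'],c['R'][2])
meas(c,['red','bush'],NEAR)
E
```

```text
1.85 [ 0.4399 -0.2627  0.351 ] [-3.1414  0.0006  0.1549] 0.0033555191898932946 [-0.2782  0.1788 -0.1345]
[ 0.5042 -0.2533  0.4929] [-0.2567 -0.0395 -0.9657]
red 445 circle [ 0.448  -0.2383  0.0128  0.1081] mean [ 0.4481 -0.2384  0.1081] px 290 312 183 207
bush 2745 circle [ 0.5529 -0.0315  0.021   0.2065] mean [ 0.5531 -0.0287  0.2065] px 0 67 0 58
```

View pics/w1.png

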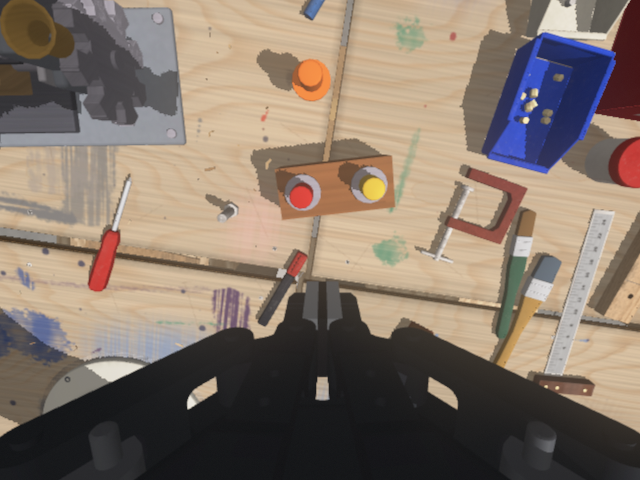

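Wrist view: red knob (301,195) and yellow (373,188) in the rest, orange decoy (311,78), bush at the edge (28,28). The pin is at (0.448, -0.238) with its top at 0.108, which matches. Now over the bush.

Emit:
send_rows --targets '[[[0.03,-0.05,-0.02,0,0],[0.12,-0.22,-0.03,0,0],[0.12,-0.22,-0.03,0,0],[0.12,-0.22,-0.03,0,0],[0.12,-0.22,-0.03,0,0],[0.12,-0.22,-0.03,0,0],[0.12,-0.22,-0.03,0,0],[0.12,-0.22,-0.03,0,0],[0.12,-0.22,-0.03,0,0]]]'

```text
t: 2.65
tcp_pos: [0.5248, -0.0271, 0.3809]
tcp_rot: [3.141, 0.001, 0.155]
ft_force: [-0.4, -1.1, -0.5]
opening: 0.003
gripper_force: 0.0
```

```bash
python3 - <<'E'
from seg import *
s=manip.read_state(); print(s['t'],s['tcp_pos'],s['tcp_rot'])
c=cam('wrist'); cv2.imwrite('pics/w2.png',c['image'])
meas(c,['red','bush'],NEAR)
P=cloud(c);hsv=cv2.cvtColor(c['image'],cv2.COLOR_BGR2HSV)
m=(P[...,2]>.2)&(P[...,2]<.265)&(hsv[...,2]<70)&(np.hypot(P[...,0]-.47,P[...,1]-.216)<.06)
q=P[m]; print(len(q))
if len(q)>50: print('handle',q.min(0),q.max(0),q.mean(0),np.linalg.eigh(np.cov(q.T))[1][:,2])
for a,b in [((180,355),(693,312)),((165,85),(670,45)),((180,355),(163,90)),((693,312),(670,45))]:
    T=cam('top'); p=[px2w(T,175+x/4.5,205+y/4.5) for x,y in (a,b)]
    # use plane z=0.012
    o=-T['R'].T@T['t']; p=[o+(x-o)*((.012-o[2])/(x-o)[2]) for x in p]
    d=p[1]-p[0]; print(p[0],p[1],np.degrees(np.arctan2(d[1],d[0])))
    
E
```

```text
2.65 [ 0.5248 -0.0271  0.3809] [3.1413 0.0008 0.1553]
red 474 circle [ 0.4477 -0.2377  0.0127  0.108 ] mean [ 0.4479 -0.237   0.108 ] px 460 486 272 297
bush 1284 circle [ 0.552  -0.0314  0.0199  0.2065] mean [ 0.5518 -0.0314  0.2065] px 309 353 169 211
1298
handle [0.46   0.1892 0.2278] [0.4844 0.2403 0.2448] [0.4738 0.2103 0.2404] [-0.1368  0.9897  0.0411]
[0.4304 0.2186 0.012 ] [ 0.4787 -0.0718  0.012 ] -80.55119219432392
[0.587  0.2458 0.012 ] [ 0.6349 -0.0467  0.012 ] -80.70544053578969
[0.4304 0.2186 0.012 ] [0.584  0.2466 0.012 ] 10.33472960916793
[ 0.4787 -0.0718  0.012 ] [ 0.6349 -0.0467  0.012 ] 9.130654337410162
```

View pics/w2.png

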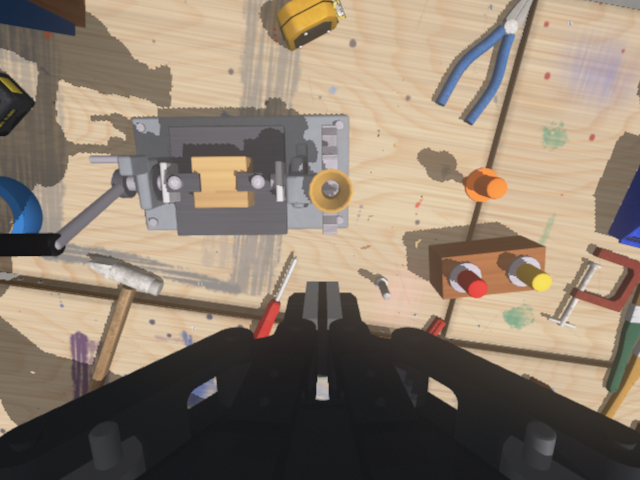

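Wrist view: bush mouth centred at (330,190), handle end at (30,244), lever base near (125,185). The jig yaw is about 9.4° and the bush is at (0.552, -0.031, 0.207). Next I go in front of the handle and descend.

Emit:
send_rows --targets '[[[-0.06,-0.25,0,0,0],[-0.06,-0.25,0,0,0],[-0.06,-0.25,0,0,0],[-0.06,-0.25,0,0,0],[-0.06,-0.25,0,0,0],[-0.06,-0.25,0,0,0],[-0.06,-0.25,0,0,0],[-0.06,-0.25,0.04,0,0],[-0.06,-0.25,0.08,0,0],[-0.06,-0.25,0.12,0,0],[-0.06,-0.25,0.15,0,0],[-0.06,-0.25,0.168,0,0],[-0.06,-0.25,0.168,0,0],[-0.06,-0.25,0.168,0,0]]]'

```text
t: 4.07
tcp_pos: [0.427, 0.2109, 0.2133]
tcp_rot: [3.141, 0.001, 0.155]
ft_force: [-0.1, -0.6, 0.5]
opening: -0.001
gripper_force: 0.0
```

Emit:
send_rows --targets '[[[0.01,0,0,0,0],[0.018,0,0,0,0],[0.024,0,0,0,0],[0.03,0,0,0,0],[0.036,0,0,0,0],[0.042,0,0,0,0],[0.048,0,0,0,0],[0.055,0,0,0,0],[0.062,0,0,0,0],[0.069,0,0,0,0],[0.076,0,0,0,0],[0.083,0,0,0,0],[0.09,0,0,0,0],[0.096,0,0,0,0],[0.102,0,0,0,0],[0.105,0,0,0,0]]]'

```text
t: 5.4
tcp_pos: [0.5315, 0.2279, 0.2131]
tcp_rot: [3.142, 0.0, 0.156]
ft_force: [-2.9, -0.0, -2.1]
opening: -0.002
gripper_force: 1.2
```

Contact at about 3 N, as expected. Now small steps towards the stop.

Emit:
send_rows --targets '[[[0.003,0,0,0,0],[0.006,0,0,0,0],[0.009,0,0,0,0],[0.012,0,0,0,0],[0.014,0,0,0,0],[0.014,0,0,0,0]]]'

```text
t: 5.9
tcp_pos: [0.5385, 0.2291, 0.2129]
tcp_rot: [3.141, 0.012, 0.156]
ft_force: [-42.8, -8.3, 25.3]
opening: -0.002
gripper_force: 22.4
```

The stop is reached: 43 N and blocked. I back off and rise.

Emit:
send_rows --targets '[[[-0.006,0,0,0,0],[-0.02,0,0,0,0],[-0.045,0,0,0,0],[-0.06,0,0,0,0],[-0.06,0,-0.04,0,0],[-0.06,0,-0.08,0,0.3],[-0.06,0,-0.12,0,0.5],[-0.06,0,-0.14,0,0.7],[-0.06,0,-0.14,0,0.8]]]'

```text
t: 6.65
tcp_pos: [0.4874, 0.2214, 0.3588]
tcp_rot: [-3.14, -0.009, 0.156]
ft_force: [0.3, -0.2, 0.9]
opening: 0.561
gripper_force: 0.0
```

```bash
python3 - <<'E'
from seg import *
s=manip.read_state(); print(s['t'],s['tcp_pos'],s['tcp_rot'],s['ft_force'])
c=cam('side'); P=cloud(c);hsv=cv2.cvtColor(c['image'],cv2.COLOR_BGR2HSV)
cv2.imwrite('pics/s2.png',cv2.resize(c['image'][120:400,240:430],None,fx=2.1,fy=2.1,interpolation=cv2.INTER_CUBIC))
m=(P[...,2]>.2)&(P[...,2]<.265)&(hsv[...,2]<70)&(np.hypot(P[...,0]-.56,P[...,1]-.232)<.06)
q=P[m]; print('handle',len(q),q.min(0),q.max(0),q.mean(0))
# wood block / table tilt: fit plane of table points
a=.164; X=np.stack([P[...,0]*np.cos(a)+P[...,1]*np.sin(a),-P[...,0]*np.sin(a)+P[...,1]*np.cos(a)],-1)
print('axis-ish bush jig x', .552*np.cos(a)-.031*np.sin(a))
for n in ['side','top']:
    c=cam(n); P=cloud(c); hsv=cv2.cvtColor(c['image'],cv2.COLOR_BGR2HSV).astype(int)
    X=P[...,0]*np.cos(a)+P[...,1]*np.sin(a); Y=-P[...,0]*np.sin(a)+P[...,1]*np.cos(a)
    m=(P[...,2]>.06)&(P[...,2]<.26)&(Y>-.04)&(Y<.08)&(X>.42)&(X<.68)&(hsv[...,1]>80)&(hsv[...,0]>8)&(hsv[...,0]<28)
    q=np.stack([X[m],Y[m],P[...,2][m]],1); print(n,len(q),q.min(0),q.max(0))
    k=3; N=cv2.blur(P.astype(np.float32),(k,k)); gx=np.roll(N,-2,1)-np.roll(N,2,1); gy=np.roll(N,-2,0)-np.roll(N,2,0)
    nn=np.cross(gy,gx); nn/=np.linalg.norm(nn,axis=-1,keepdims=True)+1e-9
    nn=nn[m]; nn*=np.sign(nn[:,2:]); nx=nn[:,0]*np.cos(a)+nn[:,1]*np.sin(a)
    print('normal tilt hist',np.histogram(np.degrees(np.arctan2(nx,nn[:,2])),bins=range(-90,91,15))[0])
E
```

```text
6.65 [0.4874 0.2214 0.3588] [-3.1401 -0.0093  0.1559] [ 0.307  -0.1832  0.9213]
handle 121 [0.5458 0.2022 0.2219] [0.5692 0.259  0.2427] [0.5571 0.2267 0.2365]
axis-ish bush jig x 0.5395320864204614
side 392 [ 0.5082 -0.0367  0.0998] [0.5746 0.0285 0.1484]
normal tilt hist [36 18 75 91 15 15 42 29 19 30  6 16]
top 618 [ 0.5081 -0.0298  0.0963] [0.5765 0.0302 0.1517]
normal tilt hist [  0   5  84 149  36  22  29  40  99  29  77  48]
```

View pics/s2.png

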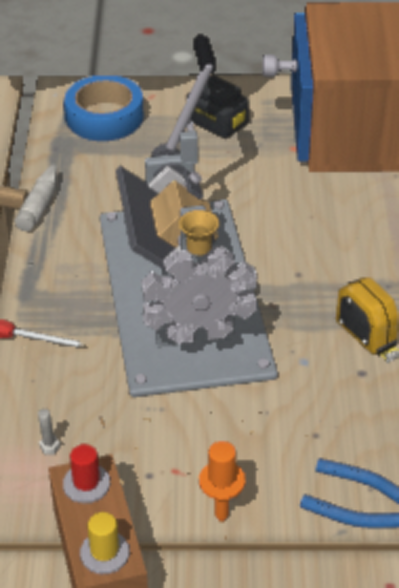

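Side crop: the table is tilted, the lever leans away with its handle at crop (203,50), and a wheel gap lies under the bush (198,235). The handle position matches the 45° stop. Now over the red pin, with the jaws turned 90°.

Emit:
send_rows --targets '[[[-0.11,0.447,0,-1.571,0.8],[-0.11,0.447,0,-1.571,0.8],[-0.11,0.447,0,-1.571,0.8],[-0.11,0.447,0,-1.571,0.8],[-0.11,0.447,0,-1.571,0.8],[-0.11,0.447,0,-1.571,0.8],[-0.11,0.447,0,-1.571,0.8],[-0.11,0.447,0,-1.571,0.8],[-0.11,0.447,0,-1.571,0.8],[-0.11,0.447,0,-1.571,0.8],[-0.11,0.447,0,-1.571,0.8],[-0.11,0.447,0,-1.571,0.8],[-0.11,0.447,0.05,-1.571,0.8],[-0.11,0.447,0.1,-1.571,0.8],[-0.11,0.447,0.15,-1.571,0.8],[-0.11,0.447,0.17,-1.571,0.8],[-0.11,0.447,0.17,-1.571,0.8]]]'

```text
t: 8.22
tcp_pos: [0.4428, -0.2365, 0.1772]
tcp_rot: [-3.135, -0.006, 1.726]
ft_force: [-1.2, -0.2, -1.3]
opening: 0.806
gripper_force: 0.0
```

```bash
python3 - <<'E'
from seg import *
s=manip.read_state(); print(s['t'],s['tcp_pos'],s['tcp_rot'],s['opening'])
c=cam('wrist'); meas(c,['red','bush'],NEAR)
y=s['tcp_rot'][2]
d=np.array([.448,-.238])-s['tcp_pos'][:2]; print('dx,dy',np.cos(y)*d[0]+np.sin(y)*d[1],np.sin(y)*d[0]-np.cos(y)*d[1])
c=cam('top'); P=cloud(c);hsv=cv2.cvtColor(c['image'],cv2.COLOR_BGR2HSV)
m=(P[...,2]>.2)&(P[...,2]<.265)&(hsv[...,2]<70)&(np.hypot(P[...,0]-.56,P[...,1]-.232)<.06)
q=P[m]; print('handle',len(q),q.min(0),q.max(0),q.mean(0))
E
```

```text
8.2167 [ 0.4428 -0.2365  0.1772] [-3.1355 -0.0059  1.7264] 0.8060936768265917
red 1469 circle [ 0.447  -0.2374  0.0127  0.1081] mean [ 0.4469 -0.2369  0.1081] px 311 349 228 274
bush few 0
dx,dy -0.0022869283248003218 0.004860886136285616
handle 184 [0.547  0.207  0.2289] [0.5688 0.2596 0.2436] [0.5575 0.2325 0.2379]
```

Emit:
send_rows --targets '[[[-0.002,0.005,0.02,0,0.8],[-0.002,0.005,0.045,0,0.8],[-0.002,0.005,0.07,0,0.8],[-0.002,0.005,0.09,0,0.8],[-0.002,0.005,0.1,0,0.8],[-0.002,0.005,0.1,0,0.8]]]'

```text
t: 8.82
tcp_pos: [0.4509, -0.2388, 0.0824]
tcp_rot: [-3.14, -0.001, 1.727]
ft_force: [-0.6, 0.4, -0.5]
opening: 0.799
gripper_force: 0.0
```

Emit:
send_rows --force 50 --targets '[[[0.001,-0.003,0.006,0,0.8],[0.001,-0.003,0.006,0,0.8],[0.001,-0.003,0.006,0,0.2],[0.001,-0.003,0.006,0,0.1],[0.001,-0.003,0.006,0,0.1],[0.001,-0.003,0.006,0,0.1],[0.001,-0.003,0.006,0,0.1],[0.001,-0.003,0.006,0,0.1],[0.001,-0.003,0.006,0,0.1],[0.001,-0.003,0.006,0,0.1]]]'

```text
t: 9.65
tcp_pos: [0.4485, -0.2388, 0.078]
tcp_rot: [3.141, 0.001, 1.727]
ft_force: [-1.1, 1.0, 11.3]
opening: 0.29
gripper_force: 48.5
```

Emit:
send_rows --targets '[[[0,0,-0.02,0,0.1],[0,0,-0.05,0,0.1],[0,0,-0.085,0,0.1],[0,0,-0.12,0,0.1],[0,0,-0.155,0,0.1],[0,0,-0.19,0,0.1],[0,0,-0.22,0,0.1],[0,0,-0.23,0,0.1],[0.03,0.02,-0.23,0,0.1],[0.06,0.042,-0.23,0,0.1],[0.09,0.063,-0.23,0,0.1],[0.12,0.085,-0.23,0,0.1],[0.15,0.106,-0.23,0,0.1],[0.175,0.123,-0.23,0,0.1],[0.185,0.132,-0.23,0,0.1],[0.189,0.134,-0.23,0,0.1],[0.189,0.134,-0.23,0,0.1],[0.189,0.134,-0.23,0,0.1],[0.189,0.134,-0.23,0,0.1]]]'

```text
t: 11.23
tcp_pos: [0.5506, -0.0322, 0.3072]
tcp_rot: [-3.141, 0.0, 1.726]
ft_force: [0.8, -0.5, -1.6]
opening: 0.291
gripper_force: 49.4
```

```bash
python3 - <<'E'
from seg import *
s=manip.read_state(); print(s['t'],s['tcp_pos'],s['tcp_rot'],s['opening'],s['gripper_force'],s['ft_force'])
c=cam('side'); meas(c,['bush'],NEAR)
cv2.imwrite('pics/s3.png',cv2.resize(c['image'][110:330,230:430],None,fx=2.7,fy=2.7,interpolation=cv2.INTER_CUBIC))
P=cloud(c); hsv=cv2.cvtColor(c['image'],cv2.COLOR_BGR2HSV).astype(int)
near=np.hypot(P[...,0]-.552,P[...,1]+.031)<.05
for lo in np.arange(.21,.30,.01):
    m=near&(P[...,2]>lo)&(P[...,2]<=lo+.01); q=P[m]
    if len(q)>5: print(round(lo,2),len(q),'x mid',(q[:,0].min()+q[:,0].max())/2,'w',np.ptp(q[:,0]),'ymin',np.percentile(q[:,1],5))
c=cam('wrist'); meas(c,['red','bush'],{'red':s['tcp_pos'][:2],'bush':NEAR['bush']})
E
```

```text
11.2333 [ 0.5506 -0.0322  0.3072] [-3.1412  0.0002  1.7257] 0.29115362462679906 49.412768483161926 [ 0.8442 -0.5234 -1.6045]
bush 252 circle [ 0.5535 -0.0312  0.0212  0.2074] mean [ 0.552  -0.0298  0.2074] px 325 343 220 238
0.24 22 x mid 0.5496224021151297 w 0.012078191127398719 ymin -0.03977259841825101
0.25 29 x mid 0.5497226981020457 w 0.011992389569086548 ymin -0.04031630273966741
0.26 25 x mid 0.5497775227506612 w 0.011951812729028566 ymin -0.0399137229070487
0.27 28 x mid 0.5498676581211164 w 0.011866154361017789 ymin -0.04031737860096656
0.29 138 x mid 0.5499847439114498 w 0.04294678753662695 ymin -0.05327327101303871
red 5355 circle [ 0.5498 -0.031   0.0132  0.3372] mean [ 0.5496 -0.0299  0.3372] px 287 357 267 362
bush 1157 circle [ 0.552  -0.0308  0.0198  0.2065] mean [ 0.551  -0.023   0.2065] px 298 353 212 249
```

View pics/s3.png

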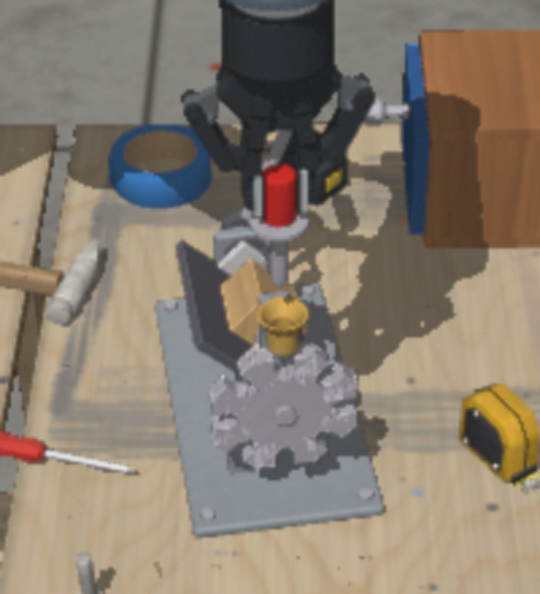

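Side crop: the pin hangs upright above the bush (283,310), tip near (290,295). I apply the 2.5 mm correction and lower it.

Emit:
send_rows --targets '[[[0,0.0025,0,0,0.1],[0,0.0025,0.01,0,0.1],[0,0.0025,0.02,0,0.1],[0,0.0025,0.028,0,0.1],[0,0.0025,0.034,0,0.1],[0,0.0025,0.04,0,0.1],[0,0.0025,0.045,0,0.1],[0,0.0025,0.05,0,0.1],[0,0.0025,0.05,0,0.1]]]'

```text
t: 12.08
tcp_pos: [0.5532, -0.0306, 0.2563]
tcp_rot: [-3.14, -0.0, 1.727]
ft_force: [-0.0, 0.7, -1.3]
opening: 0.287
gripper_force: 49.4
```

Emit:
send_rows --targets '[[[0,0,0.004,0,0.1],[0,0,0.008,0,0.1],[0,0,0.012,0,0.1],[0,0,0.016,0,0.1],[0,0,0.02,0,0.1],[0,0,0.024,0,0.1],[0,0,0.027,0,0.1],[0,0,0.029,0,0.1],[0,0,0.029,0,0.1]]]'

```text
t: 12.83
tcp_pos: [0.5534, -0.0307, 0.2278]
tcp_rot: [-3.141, -0.0, 1.727]
ft_force: [0.0, 0.9, -1.8]
opening: 0.289
gripper_force: 49.4
```

Emit:
send_rows --targets '[[[0,0,0.002,0,0.1],[0,0,0.004,0,0.1],[0,0,0.005,0,0.1],[0,0,0.006,0,0.1],[0,0,0.006,0,0.1]]]'

```text
t: 13.25
tcp_pos: [0.5535, -0.0307, 0.2222]
tcp_rot: [-3.141, -0.0, 1.727]
ft_force: [-0.4, 0.0, -1.1]
opening: 0.294
gripper_force: 49.5
```

Emit:
send_rows --targets '[[[0,0,0.001,0,0.1],[0,0,0.002,0,0.1],[0,0,0.003,0,0.1],[0,0,0.003,0,0.1]]]'

```text
t: 13.58
tcp_pos: [0.5537, -0.0307, 0.2218]
tcp_rot: [3.139, 0.001, 1.727]
ft_force: [-14.4, 2.1, 39.2]
opening: 0.29
gripper_force: 54.0
```

The flange is seated: contact came at the expected height. I relieve the load, open and retreat.

Emit:
send_rows --targets '[[[0,0,-0.0025,0,0.1],[0,0,-0.0025,0,0.1],[0,0,-0.0025,0,0.4],[0,0,-0.0025,0,0.8],[0,0,-0.0025,0,0.8],[0,0,-0.0025,0,0.8],[0,0,-0.0025,0,0.8],[0,0,-0.0025,0,0.8],[0,0,-0.02,0,0.8],[0,0,-0.05,0,0.8],[0,0,-0.09,0,0.8],[0,0,-0.13,0,0.8],[0,0,-0.15,0,0.8],[0,0,-0.15,0,0.8]]]'

```text
t: 14.75
tcp_pos: [0.5552, -0.0309, 0.3744]
tcp_rot: [3.134, 0.002, 1.727]
ft_force: [0.0, 0.7, -0.1]
opening: 0.8
gripper_force: 0.0
```

```bash
python3 - <<'E'
from seg import *
s=manip.read_state(); print(s['t'],s['tcp_pos'],s['opening'],s['ft_force'])
c=cam('side'); meas(c,['red'],{'red':(.553,-.031)})
cv2.imwrite('pics/s4.png',cv2.resize(c['image'][110:330,230:430],None,fx=2.7,fy=2.7,interpolation=cv2.INTER_CUBIC))
P=cloud(c);hsv=cv2.cvtColor(c['image'],cv2.COLOR_BGR2HSV)
m=(P[...,2]>.2)&(P[...,2]<.265)&(hsv[...,2]<70)&(np.hypot(P[...,0]-.56,P[...,1]-.232)<.06)
q=P[m]; print('handle',len(q),q.mean(0) if len(q) else '')
E
```

```text
14.75 [ 0.5552 -0.0309  0.3744] 0.7999123064269525 [ 0.0421  0.6609 -0.0858]
red 242 circle [ 0.5537 -0.0328  0.0153  0.2526] mean [ 0.553  -0.0323  0.2526] px 329 340 205 226
handle 125 [0.5573 0.2265 0.2363]
```

View pics/s4.png

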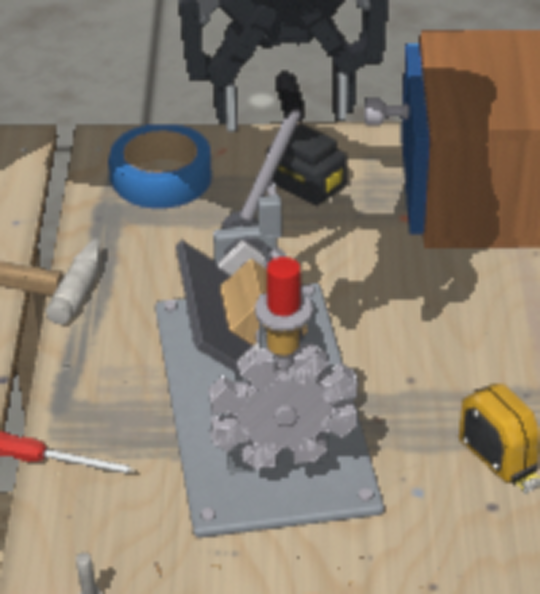

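The red pin stands upright with its flange on the bush (284,313). Its knob top is at 0.2526 against 0.253 expected, the handle has not moved and the gripper is clear.

```bash
python3 -c "
from plant import job; print(job.job_done())"
```

```text
the job is handed in; nothing more can be done
None
```

I pushed the jig to its 45° stop, seated the red-knobbed lock pin in the bush with its flange down, and handed the job in at about 15 s with the gripper clear; the stop push read about 43 N on the x axis at the wrist, and the judge's verdict was not returned.

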